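# Lay a cue butt extension on the sloped cradle and latch it

## Robot

A 6-joint arm with a two-finger parallel gripper is mounted at the origin on the work surface. World frame = base frame: x ahead of the robot, y to its left, z up, the work surface at z = 0. Lengths are in m, angles in rad, forces in N, time in s.
With the tool pointing down it reaches from about 0.25 to 0.775 m from the base axis. Payload 4 kg.
Tool frame: the origin (TCP) lies on the centre line of the jaws, within the pads' length; the fingertips stand finger_overhang ahead of it and the grasp point (between the pads) lies 8 mm behind it (finger_overhang is the distance from the TCP to the fingertips, in m); x points along the fingers, y is the direction in which the jaws open and shut, and the axes are right-handed (so a half turn about x gives the same grasp; the last joint's range is limited). The gripper opens to 85 mm and grips with 20 to 120 N. Pads are 22 mm wide; open, the fingers measure 114 mm over their backs; the gripper's body (76 mm by 85 mm) begins 54 mm behind the grasp point. The pads swing forward as they close: fully open they stand 13 mm farther back than shut.
Start: joints at [1.163, 0.087, 1.371, -0, 1.684, -0.103], TCP at [0.165, 0.525, 0.242] pointing down, gripper open.
Joint ranges: [-3.1, 3.1], [-0.76, 2.03], [0.27, 2.55], [-1.08, 4.22], [0.17, 2.65], [-2.57, 2.57]. Speed limits (rad/s): [2.79, 2.79, 3.14, 3.14, 3.14, 3.14].

## Interface

Orientations are given as [roll, pitch, yaw] about the fixed x, y, z axes, in that order (R = Rz(yaw) Ry(pitch) Rx(roll)).
In Python, from plant import get_state, camera, get_calibration, job_done, finger_overhang gives the robot as it stands.
- The arm moves only by the tool send_rows, never from a script. Its argument "plan" is text: rows parted by semicolons, each of 7 numbers parted by spaces: the gripper's target within -1 to 1 (shut at 1, half-way at 0, fully open at -1), then the shift along the world's x, y, z normalised to -1 to 1, where 1 is 0.25 m, then the turn, a rotation vector about the world's x, y, z normalised to -1 to 1, where 1 is pi/2 rad. In form: jaw tx ty tz ax ay az; .... A call has exactly 8 rows; each row is the pose to reach, as a shift and turn from the pose commanded when the call began; what a row does not reach only later rows make up. A row lasts 1/10 s, in which the tool goes at most 50 mm and 8.59 degrees, less where a joint would pass 70% of its speed; a pose out of reach is approached as far as the arm can. A call with a number of a shift or a turn outside -1 to 1 is refused whole. A call with a gripper value outside its range is refused whole. The fingers move at their own pace and stop on an object; "grip_force" is the grip in N (left out, the last holds). Time passes only in rows, so rows that repeat a pose let the fingers close, or fill a call up. It gives the time, the measured TCP pose, the force and the opening at its end, in the units of the state.
- get_state(): the state, without advancing time (a new reading comes with each control period).
- camera(name): name is "side" or "top"; returns the picture (384x512x3 uint8, red, green, blue); there is no depth.
- get_calibration(name): a dict with "K" (3x3 intrinsics, pixels), "rvec" (rotation vector, rad) and "tvec" (3), from world to camera coordinates, as OpenCV has them. Camera axes: x right, y down, z forward; pixel columns grow to the right and rows downward; lengths in m; the calibration is good to about 2 mm. A picture is of the moment at which its call begins. get_calibration takes no time and is no camera call.
- job_done(): hands the job in, once; it reports no verdict.
The state is a dict: "time_s": time; "joint_positions": joint angles; "joint_vel": joint speeds; "effort": joint torques, N m; "eef_pos": TCP position; "tcp_rot": TCP orientation; "ft_force": force on the tool from outside, world axes, zero at the start; "wrist_torque": the same for the moment, N m; "gripper_width": finger opening in m.
Only numpy, scipy, OpenCV 4.12 (cv2) and the standard library are available. Lean on these libraries where they do the work, as an engineer would, in place of code of your own. Each camera call takes 0.05 s, during which the arm holds its last target. There are 200 camera calls.

## Task

Take the dark red cue butt extension from its low rest and lay it gently, without dropping it, in the two blue V saddles of the sloped cradle, rubber bumper downhill and up against the yellow foot plate. Once you have let go of it, swing the red-knobbed keeper arm square across it so that it cannot lift out. Leave the maple extension and the other things on the counter where they are.

Things in the scene. Friction and masses are not known exactly. Their poses are not given: they have to be found in the camera images.
- ext: Dark red cue butt extension, a round rod 170 mm long, 30 mm in diameter, about 0.17 kg; black rubber bumper at one end, brass collar at the other. Origin on its axis at mid-length; x runs along the rod from bumper (x = -85 mm) to collar (x = +85 mm); its turn about x does not matter. It starts level on a low rest and can be gripped at its middle from above.
- rest_a: Low grey rest on which the dark red extension starts, 140 x 56 mm. Origin under its centre, x along the rod. Two V saddles, 12 mm thick, at x = -55 and +55 mm hold the rod with its axis 52 mm above the counter; between them the base plate is 10 mm high.
- ext_maple: Pale maple extension of the same shape and size on a second identical rest; leave it alone. Origin and axes as for ext. Which rest is nearer the robot varies.
- bed: Sloped bed of the cradle, fixed on a stand. Its origin is where the rod's mid-point lies when the rod is home, 155 mm above the counter; the rod's axis then lies along x. x points uphill (30 degrees above level), y is level, z is square to the slope, upwards. Between the saddles the beam's top is 45 mm below the rod's axis and 36 mm wide, so fingers have room on both sides.
- upper_saddle (a point): Point on the home rod's axis over the upper blue V saddle, at x = +50 mm of the bed; the lower saddle is at x = -50 mm. Each is 12 mm thick along x, 46 mm wide, and no higher than the rod's axis. Friction holds the rod on the slope wherever it is let go: it does not slide down by itself.
- foot (a point): Centre of the spot on the yellow foot plate's face that the bumper rests against, at x = -85 mm of the bed. The plate is 10 mm thick, 36 mm wide and its top edge is 4 mm above this point.
- latch (a joint): Keeper arm: a dark steel bar 14 mm wide that turns about a post in a plane parallel to the bed, its underside 5 mm above the seated rod. 0 = pointing straight uphill, clear of the rod; grows as the free end swings towards the bed's +y; 1.57 = square across the rod over the upper saddle; stops at 0 and 1.62. Starts between 0 and 0.35. Stiff: stays where left, about 1 N at the knob moves it.
- latch_knob (a point): Point on the axis of the keeper arm's round red knob (16 mm in diameter, square to the bed, 85 mm from the hinge axis), 26 mm above the arm's upper face; the knob rises 24 mm further. It can be gripped and carried round the arc. With the arm at 1.57 it is at x = 50, y = 40, z = 54 mm of the bed.
- latch_hinge (a point): Point on the keeper arm's hinge axis, level with latch_knob above the bed: x = 50, y = -45, z = 54 mm of the bed. The hinge axis is the bed's z; the steel post, 14 mm thick, stands below it beside the upper saddle.
- puck: Green sharpening stone puck, 72 mm across, 22 mm high, loose on the counter; a bystander. Origin under its centre.
- tip_tool: Twist socket tip tool, a black grip with a red band and a steel socket, 140 mm long, lying loose beyond the cradle, 23 mm high; a bystander. Origin underneath, near mid-length; x along it.

How it is judged:
By the outcome, as a careful person would: the job done as asked, in the order asked, and still so for the second after the job is handed in, with the robot touching nothing.
It also fails if it takes over 51 s, if anything falls off the work surface, if the arm or the gripper's body presses on something with over 40 N, if the wrist force passes 120 N, or if a joint passes its speed limit or range.

## Working session

There is one attempt and no reset: what is moved stays moved. The work goes in short steps, Python scripts to look and compute and a tool call to move; the robot and the scene stay as the last step left them, time stands still between calls to the robot, and variables do not carry over. Pictures are saved under pics/ and viewed, about 8 in all and at most 12, crops included, and the job is handed in when it is done.

Besides the shell and the picture viewer there is one more tool, called in YAML: its name, and indented under it one key for each argument. send_rows: Moves the arm, as the interface text tells. Scaled input: -1 to 1 covers 0.25 m each way for a shift and pi/2 rad each way for a turn. Its arguments: {"type":"object","properties":{"plan":{"type":"string"},"grip_force":{"type":"number"}},"required":["plan"]}

```bash
ls; mkdir -p pics
python3 - <<'E'
from plant import *
import cv2
import plant
print(finger_overhang, get_state())
for n in("top","side"):
    c=get_calibration(n);print(n,c)
    cv2.imwrite(f"pics/{n}0.png",cv2.resize(camera(n)[:,:,::-1],(800,600),interpolation=cv2.INTER_CUBIC))
E
```

```text
pics
0.011 {'time_s': 0.0, 'joint_positions': array([ 1.16290148e+00,  8.80067145e-02,  1.37229127e+00,  1.33154420e-06,
        1.68355156e+00, -1.03121186e-01]), 'joint_vel': array([ 0.00261961, -0.00172162,  0.00035359,  0.00062545,  0.00177208,
        0.00047769]), 'effort': array([-1.92535385e-04, -3.51863909e+01, -3.13271391e+01, -1.24218250e-04,
        1.08095503e-02, -1.06857925e-05]), 'eef_pos': array([0.16487212, 0.52421914, 0.24109202]), 'tcp_rot': array([-1.6745039 ,  1.56853943, -1.97927742]), 'ft_force': array([-0.22686254, -0.55307244, -0.52725508]), 'wrist_torque': array([ 0.02745066, -0.00464645, -0.03635485]), 'gripper_width': 0.08534834022390238}
top {'K': array([[461.0988949 ,   0.        , 252.11654937],
       [  0.        , 461.0988949 , 191.3222219 ],
       [  0.        ,   0.        ,   1.        ]]), 'rvec': array([ 2.15219435, -2.09166598,  0.22250472]), 'tvec': array([-0.02395005,  0.59582096,  1.33648802])}
side {'K': array([[444.6312378 ,   0.        , 255.36969701],
       [  0.        , 444.6312378 , 196.36420059],
       [  0.        ,   0.        ,   1.        ]]), 'rvec': array([ 2.30750991, -0.49262235,  0.22943629]), 'tvec': array([-0.52981367,  0.29226264,  1.10017924])}
```

View pics/top0.png

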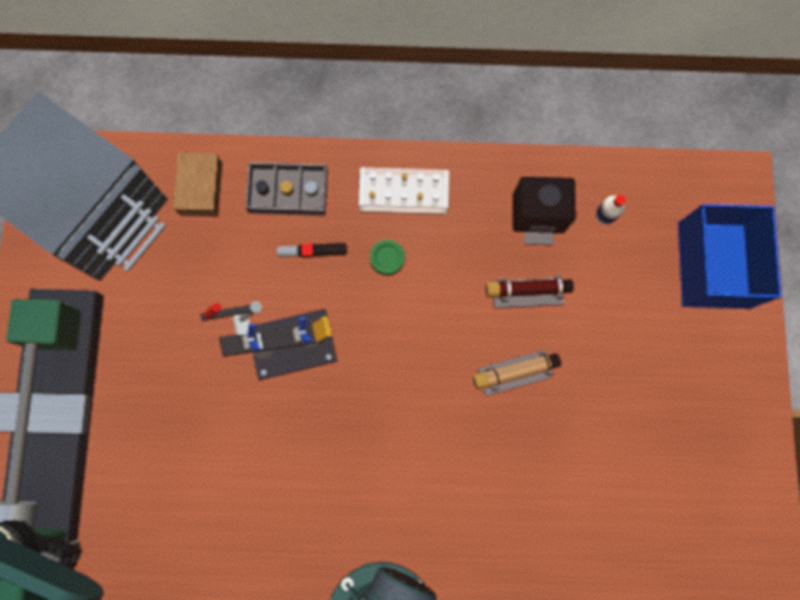

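View pics/side0.png

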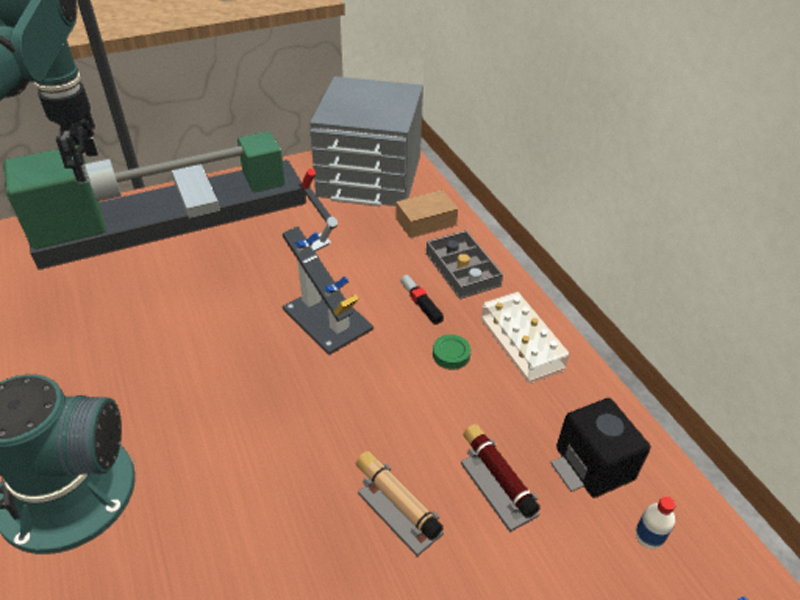

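Top view: the dark red ext has its collar at (491,289) and bumper at (570,286). The foot is at (320,328), the upper saddle near (252,337), the hinge at (256,307) and the knob at (210,311). The side view agrees. Next, enlarged crops.

Run:
```python
from plant import *
import cv2,numpy as np
t=camera("top")[:,:,::-1];s=camera("side")[:,:,::-1]
def crop(im,x,y,w,h,k):
    o=cv2.resize(im[y:y+h,x:x+w],(w*k,h*k),interpolation=cv2.INTER_CUBIC)
    for i in range(0,w,10): cv2.putText(o,str(x+i),(i*k,8),0,.3,(255,255,255),1); cv2.line(o,(i*k,10),(i*k,14),(255,255,255),1)
    for i in range(10,h,10): cv2.putText(o,str(y+i),(0,i*k+3),0,.3,(255,255,255),1)
    return o
cv2.imwrite("pics/A.png",crop(t,122,183,100,66,8))
B=np.zeros((600,800,3),np.uint8)
B[:600,:400]=crop(s,170,103,80,120,5)
B[:300,400:]=crop(t,300,165,80,60,5)
B[300:,400:700]=crop(s,290,268,60,60,5)
cv2.imwrite("pics/B.png",B)
```

```text
(no output)
```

View pics/A.png

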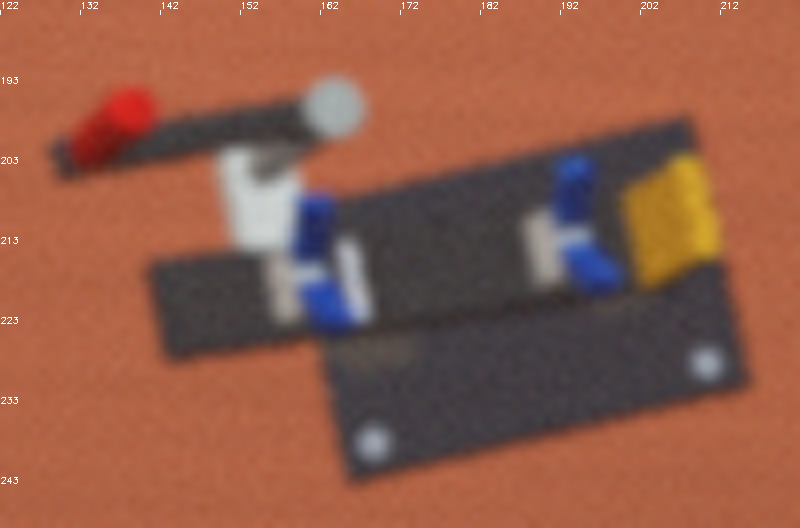

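View pics/B.png

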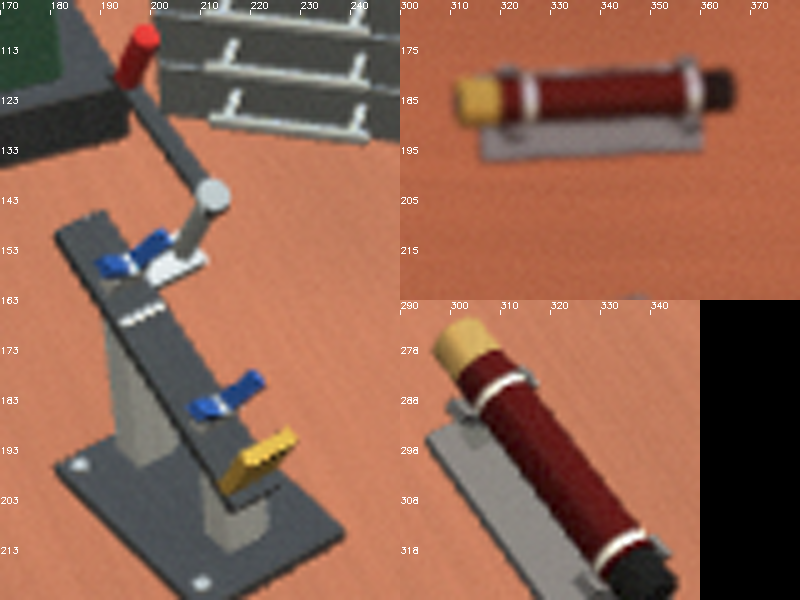

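```bash
cat > h.py <<'E'
import numpy as np,cv2
from plant import *
from scipy.optimize import least_squares
from scipy.spatial.transform import Rotation as R
C={n:get_calibration(n) for n in("top","side")}
def proj(n,P):
    c=C[n];return cv2.projectPoints(np.array(P,float).reshape(-1,3),c["rvec"],c["tvec"],c["K"],None)[0].reshape(-1,2)
def bedR(yaw): return R.from_euler("z",yaw)*R.from_euler("y",-np.pi/6)
def ray_z(n,uv,z):
    c=C[n];Rm=cv2.Rodrigues(c["rvec"])[0];o=-Rm.T@c["tvec"]
    d=Rm.T@np.linalg.inv(c["K"])@[*uv,1];return o+d*(z-o[2])/d[2]
def tri(a,b):
    return least_squares(lambda P:np.r_[proj("top",P)[0]-a,proj("side",P)[0]-b],[.5,0,.1]).x
E
python3 - <<'E'
from h import *
A=lambda u,v:(122+u/8-.5,183+v/8-.5); B=lambda u,v:(170+u/5-.5,103+v/5-.5)
obs=[("top",(50,-45,30),A(335,107)),("top","k78",A(130,108)),("top",(50,-23,-2),A(316,200)),("top",(50,23,-2),A(330,318)),
("top",(-50,-23,-2),A(575,165)),("top",(-50,23,-2),A(598,275)),("top",(-85,-18,4),A(668,168)),("top",(-85,18,4),A(690,270)),
("side",(50,-45,30),B(213,195)),("side","k78",B(147,36)),("side",(50,-23,-2),B(165,238)),("side",(50,23,-2),B(108,264)),
("side",(-50,-23,-2),B(258,380)),("side",(-50,23,-2),B(203,408))]
def f(p):
    r=[]
    for n,l,uv in obs:
        if isinstance(l,str): l=(50+85*np.cos(p[4]),-45+85*np.sin(p[4]),float(l[1:]))
        r.append(proj(n,p[:3]+bedR(p[3]).apply(np.array(l)/1e3))[0]-uv)
    return np.ravel(r)
s=least_squares(f,[.5,.25,.155,1.6,.1],loss="soft_l1");print("bed xyz yaw latch",s.x.round(4));print(f(s.x).reshape(-1,2).round(1).tolist())
T=lambda u,v:(300+(u-400)/5-.5,165+v/5-.5);S=lambda u,v:(290+(u-400)/5-.5,268+(v-300)/5-.5)
for n,a,b in(("ring1",T(530,96),S(504,394)),("ring2",T(694,87),S(622,551))): print(n,tri(a,b).round(4),ray_z("top",a,.052).round(4))
c=ray_z("top",T(457,101),.052);b=ray_z("top",T(735,91),.052);print("collar",c,"bump",b,"len",np.linalg.norm(c-b),"mid",(c+b)/2,"yaw",np.arctan2(*(c-b)[1::-1]))
E
```

```text
bed xyz yaw latch [0.5117 0.1964 0.1517 1.8119 0.072 ]
[[-0.5, -0.3], [0.2, -0.3], [-0.7, -1.2], [0.5, 0.3], [-0.0, -0.2], [0.1, 1.6], [0.5, -0.6], [0.2, -1.2], [-0.1, 0.3], [-0.2, 0.3], [0.6, -0.6], [-1.4, 0.3], [-0.2, -0.4], [-2.4, 0.6]]
ring1 [ 0.6266 -0.2297  0.0581] [ 0.6282 -0.2309  0.052 ]
ring2 [ 0.6339 -0.3292  0.0601] [ 0.6369 -0.3316  0.052 ]
collar [ 0.62374843 -0.18611669  0.052     ] bump [ 0.63516306 -0.35678371  0.052     ] len 0.17104831320743405 mid [ 0.62945574 -0.2714502   0.052     ] yaw 1.63757931056372
```

```bash
cat >> h.py <<'E'
BP=np.array([.512,.196,.155]);BY=1.812
EP=np.array([.6295,-.2715,.052]);EY=1.6376
def toolR(Rx,flip=0):   # Rx: object frame; tool x=-oz, y=oy, z=ox
    M=Rx.as_matrix();s=-1 if flip else 1
    return R.from_matrix(np.c_[-M[:,2],s*M[:,1],s*M[:,0]])
def cur():
    s=get_state();return s["eef_pos"],R.from_euler("xyz",s["tcp_rot"]),s
def go(pt,Rt,back=.008,P=None):
    "row that brings the grasp point (8 mm behind TCP) to pt"
    p,q,s=cur();t=np.array(pt)+back*Rt.as_matrix()[:,0]
    d=(t-p)/.25;w=(Rt*q.inv()).as_rotvec()/(np.pi/2)
    print("t",s["time_s"],"row",d.round(3),w.round(3),"F",s["ft_force"].round(1),"w",round(s["gripper_width"],4))
bed=lambda x,y,z:BP+bedR(BY).apply(np.array([x,y,z])/1e3)
def tcp_in_bed(back=.008):
    p,q,s=cur();g=p-back*q.as_matrix()[:,0]
    print("grasp pt in bed mm",(bedR(BY).inv().apply(g-BP)*1e3).round(1))
E
python3 - <<'E'
from h import *
for f in(0,1):
    go(EP+[0,0,.12],toolR(R.from_euler("z",EY),f))
    print((toolR(bedR(BY),f)*toolR(R.from_euler("z",EY),f).inv()).as_rotvec())
E
```

```text
t 0.2 row [ 1.858 -3.183 -0.31 ] [1.000e-03 1.000e-03 1.237e+00] F [-0.6  0.3  0.1] w 0.0853
[0.51804607 0.08041776 0.17039329]
t 0.2 row [ 1.858 -3.183 -0.31 ] [ 0.001 -0.001 -0.763] F [-0.6  0.3  0.1] w 0.0853
[0.51804607 0.08041776 0.17039329]
```

send_rows:
  plan: "-1 0.1 -0.17 0 0 0 -0.05; -1 0.2 -0.34 0 0 0 -0.1; -1 0.3 -0.51 0 0 0 -0.15; -1 0.4 -0.68 0 0 0 -0.19; -1 0.5 -0.85 0 0 0 -0.23; -1 0.58 -1 0 0 0 -0.25; -1 0.58 -1 0 0 0 -0.25; -1 0.58 -1 0 0 0 -0.25"
  grip_force: 40

```text
time_s: 1.0
eef_pos: [0.3103, 0.2742, 0.2423]
tcp_rot: [2.48, 1.57, 1.78]
ft_force: [-0.1, -0.8, 0.1]
gripper_width: 0.0854
```

send_rows:
  plan: "-1 0.1 -0.17 0 0 0 -0.05; -1 0.2 -0.34 0 0 0 -0.1; -1 0.3 -0.51 0 0 0 -0.15; -1 0.4 -0.68 0 0 0 -0.19; -1 0.5 -0.85 0 0 0 -0.23; -1 0.58 -1 0 0 0 -0.25; -1 0.58 -1 0 0 0 -0.25; -1 0.58 -1 0 0 0 -0.25"

```text
time_s: 1.8
eef_pos: [0.4552, 0.0257, 0.2418]
tcp_rot: [-2.752, 1.569, 2.442]
ft_force: [0.0, 0.8, 0.3]
gripper_width: 0.0856
```

send_rows:
  plan: "-1 0.1 -0.17 0 0 0 -0.05; -1 0.2 -0.34 0 0 0 -0.1; -1 0.3 -0.51 0 0 0 -0.15; -1 0.4 -0.68 0 0 0 -0.19; -1 0.5 -0.85 0 0 0 -0.23; -1 0.58 -1 0 0 0 -0.25; -1 0.58 -1 0 0 0 -0.25; -1 0.58 -1 0 0 0 -0.25"

```text
time_s: 2.6
eef_pos: [0.6008, -0.2231, 0.2413]
tcp_rot: [-2.566, 1.568, 2.237]
ft_force: [0.1, 1.3, 0.1]
gripper_width: 0.085
```

Run:
```python
from h import *
go(EP+[0,0,.06],toolR(R.from_euler("z",EY),1)); go(EP,toolR(R.from_euler("z",EY),1));print(get_state()["joint_positions"])
```

```text
t 2.6 row [ 0.115 -0.194 -0.549] [-0.001 -0.001 -0.015] F [0.1 1.3 0.1] w 0.085
t 2.6 row [ 0.115 -0.194 -0.789] [-0.001 -0.001 -0.015] F [0.1 1.3 0.1] w 0.085
[-4.44579419e-01  2.93618799e-01  1.13196790e+00  1.16791302e-03
  1.71833947e+00 -5.35120474e-01]
```

send_rows:
  plan: "-1 0.115 -0.194 -0.15 0 0 -0.015; -1 0.115 -0.194 -0.3 0 0 -0.015; -1 0.115 -0.194 -0.42 0 0 -0.015; -1 0.115 -0.194 -0.54 0 0 -0.015; -1 0.115 -0.194 -0.65 0 0 -0.015; -1 0.115 -0.194 -0.72 0 0 -0.015; -1 0.115 -0.194 -0.78 0 0 -0.015; -1 0.115 -0.194 -0.78 0 0 -0.015"

```text
time_s: 3.4
eef_pos: [0.6278, -0.2707, 0.0453]
tcp_rot: [-2.234, 1.566, 2.546]
ft_force: [0.0, 0.9, -0.6]
gripper_width: 0.0854
```

send_rows:
  plan: "0.2 0 0 0 0 0 0; 0.2 0 0 0 0 0 0; 1 0 0 0 0 0 0; 1 0 0 0 0 0 0; 1 0 0 0 0 0 0; 1 0 0 0 0 0 0; 1 0 0 0 0 0 0; 1 0 0 0 0 0 0"

```text
time_s: 4.2
eef_pos: [0.6291, -0.2742, 0.049]
tcp_rot: [0.897, 1.569, -0.61]
ft_force: [-2.3, 1.3, 5.0]
gripper_width: 0.0291
```

Run:
```python
from h import *
go(EP,toolR(R.from_euler("z",EY),1))
t=camera("top")[:,:,::-1];s=camera("side")[:,:,::-1]
B=np.hstack([cv2.resize(t[160:220,295:385],(400,300),interpolation=2)[:, :400],cv2.resize(s[240:340,270:370],(400,300),interpolation=2)])
cv2.imwrite("pics/g1.png",B)
```

```text
t 4.2 row [ 0.002  0.011 -0.02 ] [0.001 0.001 0.002] F [-2.3  1.3  5. ] w 0.0291
```

View pics/g1.png

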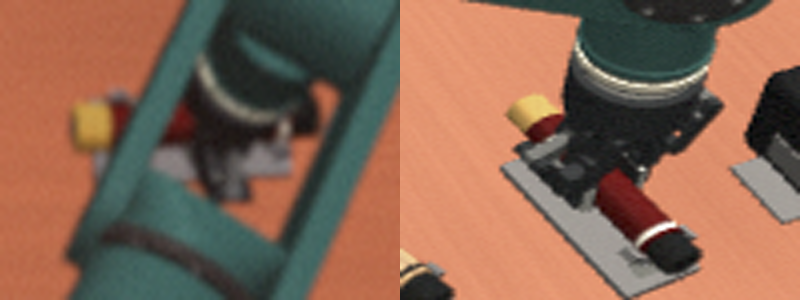

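The picture shows the rod held at mid-length between its saddles, opening 29 mm. Lifting.

send_rows:
  plan: "1 0 0 0.04 0 0 0; 1 0 0 0.1 0 0 0; 1 0 0 0.2 0 0 0; 1 0 0 0.35 0 0 0; 1 0 0 0.5 0 0 0; 1 0 0 0.7 0 0 0; 1 0 0 0.85 0 0 0; 1 0 0 0.85 0 0 0"

```text
time_s: 5.1
eef_pos: [0.631, -0.275, 0.2703]
tcp_rot: [1.025, 1.554, -0.482]
ft_force: [0.8, -0.7, -0.5]
gripper_width: 0.0285
```

Run:
```python
from h import *
Rt=toolR(bedR(BY),1)
go(bed(10,0,100),Rt); go(bed(10,0,40),Rt)
for i in range(3): camera("top"); p,q,s=cur();print(p.round(4),s["ft_force"].round(2),s["gripper_width"],s["joint_positions"].round(3))
```

```text
t 5.1 row [-0.44   1.739 -0.122] [0.334 0.06  0.112] F [ 0.8 -0.7 -0.5] w 0.0285
t 5.1 row [-0.469  1.855 -0.33 ] [0.334 0.06  0.112] F [ 0.8 -0.7 -0.5] w 0.0285
[ 0.6301 -0.2745  0.2657] [-0.01  0.41 -2.65] 0.029147074023799388 [-0.493  0.393  0.955  0.     1.783 -0.558]
[ 0.6292 -0.274   0.2616] [ 0.49  0.18 -4.16] 0.028276298863984216 [-0.493  0.396  0.96   0.     1.783 -0.558]
[ 0.6285 -0.2736  0.2587] [ 0.96  0.14 -3.03] 0.028679272556608338 [-0.493  0.397  0.963  0.     1.783 -0.558]
```

send_rows:
  plan: "1 -0.02 0.07 0 0.03 0 0.01; 1 -0.06 0.22 0 0.08 0.01 0.03; 1 -0.1 0.4 0 0.13 0.02 0.05; 1 -0.15 0.58 0 0.18 0.03 0.06; 1 -0.19 0.74 0 0.22 0.04 0.07; 1 -0.22 0.86 0 0.26 0.05 0.09; 1 -0.24 0.95 0 0.3 0.06 0.1; 1 -0.25 1 0 0.33 0.06 0.11"

```text
time_s: 6.05
eef_pos: [0.565, -0.0219, 0.2565]
tcp_rot: [-3.105, 1.039, 1.849]
ft_force: [0.5, 0.3, -2.1]
gripper_width: 0.0284
```

send_rows:
  plan: "1 -0.02 0.12 0 0 0 0; 1 -0.06 0.25 0 0 0 0; 1 -0.1 0.4 0 0 0 0; 1 -0.13 0.52 0 0 0 0; 1 -0.16 0.63 0 0 0 0; 1 -0.18 0.7 0 0 0 0; 1 -0.18 0.73 0 0 0 0; 1 -0.18 0.73 0 0 0 0"

```text
time_s: 6.85
eef_pos: [0.521, 0.159, 0.2587]
tcp_rot: [-3.111, 1.045, 1.843]
ft_force: [-0.2, -0.9, -1.7]
gripper_width: 0.0288
```

Run:
```python
from h import *
Rt=toolR(bedR(BY),1)
for i in range(4): camera("top")
tcp_in_bed();s=camera("side")[:,:,::-1];tcp_in_bed();go(bed(10,0,40),Rt);print(get_state()["joint_positions"].round(3))
t=camera("top")[:,:,::-1]
cv2.imwrite("pics/c1.png",np.hstack([cv2.resize(t[160:260,110:230],(384,320),interpolation=2),cv2.resize(s[80:240,140:280],(400,457),interpolation=2)[:320]]))
```

```text
grasp pt in bed mm [ 17.8  -0.5 118.3]
grasp pt in bed mm [ 17.9  -0.5 118.4]
t 7.1 row [-0.032  0.125 -0.287] [ 0.001 -0.009 -0.001] F [ 0.3 -0.  -2.1] w 0.0287
[-0.091  0.123  1.381  0.505  1.806 -0.252]
```

View pics/c1.png

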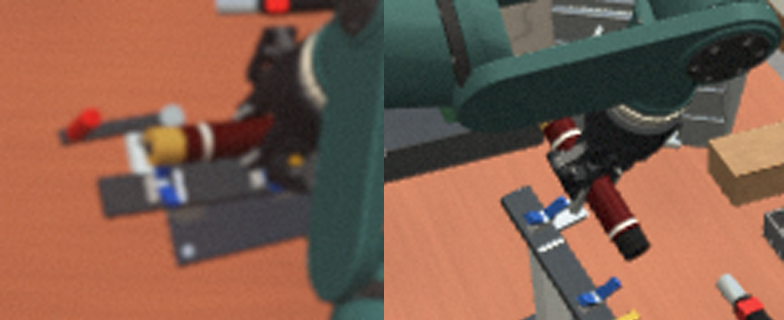

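send_rows:
  plan: "1 -0.004 0.02 -0.04 0 0 0; 1 -0.01 0.04 -0.09 0 -0.005 0; 1 -0.016 0.06 -0.14 0 -0.009 0; 1 -0.021 0.08 -0.19 0 -0.009 0; 1 -0.027 0.105 -0.24 0 -0.009 0; 1 -0.032 0.125 -0.287 0 -0.009 0; 1 -0.032 0.125 -0.287 0 -0.009 0; 1 -0.032 0.125 -0.287 0 -0.009 0"

```text
time_s: 7.95
eef_pos: [0.5132, 0.1901, 0.1879]
tcp_rot: [-3.141, 1.048, 1.816]
ft_force: [-0.1, -0.2, -2.2]
gripper_width: 0.0284
```

Run:
```python
from h import *
Rt=toolR(bedR(BY),1)
for i in range(3): camera("top")
s=camera("side")[:,:,::-1];tcp_in_bed();go(bed(8,0,10),Rt)
t=camera("top")[:,:,::-1]
cv2.imwrite("pics/c2.png",np.hstack([cv2.resize(t[180:255,122:222],(400,300),interpolation=2),cv2.resize(s[100:220,165:265],(400,480),interpolation=2)[:300]]))
# predicted axis ends of rod & home rod
p,q,_=cur();g=p-.008*q.as_matrix()[:,0];ax=-q.as_matrix()[:,2]
for n in C: print(n,"rod end pix bumper/collar",proj(n,[g+ax*(-.083),g+ax*.087]).round(1).tolist())
```

```text
grasp pt in bed mm [11.4 -0.4 40.7]
t 8.15 row [-0.013  0.048 -0.113] [ 0.001  0.001 -0.002] F [-0.5 -0.6 -2.4] w 0.0284
top rod end pix bumper/collar [[208.0, 205.8], [149.7, 212.4]]
side rod end pix bumper/collar [[222.4, 181.4], [190.9, 131.1]]
```

View pics/c2.png

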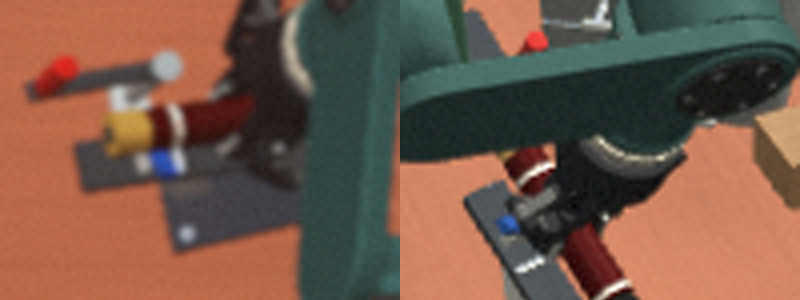

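send_rows:
  plan: "1 -0.002 0.01 -0.02 0 0 0; 1 -0.005 0.02 -0.04 0 0 0; 1 -0.007 0.025 -0.06 0 0 0; 1 -0.009 0.035 -0.08 0 0 0; 1 -0.011 0.042 -0.1 0 0 0; 1 -0.013 0.048 -0.113 0 0 0; 1 -0.013 0.048 -0.113 0 0 0; 1 -0.013 0.048 -0.113 0 0 0"

```text
time_s: 9.0
eef_pos: [0.5101, 0.202, 0.1598]
tcp_rot: [3.141, 1.048, 1.815]
ft_force: [-0.0, 0.7, -2.2]
gripper_width: 0.0286
```

Run:
```python
from h import *
Rt=toolR(bedR(BY),1)
tcp_in_bed();go(bed(8,0,4),Rt);go(bed(8,0,0),Rt)
```

```text
grasp pt in bed mm [7.9 0.4 9.1]
t 9.0 row [-0.001  0.011 -0.017] [ 0.001  0.    -0.002] F [-0.   0.7 -2.2] w 0.0286
t 9.0 row [-0.003  0.018 -0.031] [ 0.001  0.    -0.002] F [-0.   0.7 -2.2] w 0.0286
```

send_rows:
  plan: "1 0 0.003 -0.004 0 0 0; 1 -0.001 0.005 -0.007 0 0 0; 1 -0.001 0.007 -0.01 0 0 0; 1 -0.001 0.009 -0.014 0 0 0; 1 -0.002 0.011 -0.017 0 0 0; 1 -0.002 0.013 -0.021 0 0 0; 1 -0.002 0.013 -0.021 0 0 0; 1 -0.002 0.013 -0.021 0 0 0"

```text
time_s: 9.8
eef_pos: [0.5101, 0.203, 0.1586]
tcp_rot: [3.136, 1.051, 1.811]
ft_force: [-5.4, -12.9, 14.4]
gripper_width: 0.0289
```

Run:
```python
from h import *
tcp_in_bed();go(bed(8,0,0),toolR(bedR(BY),1))
```

```text
grasp pt in bed mm [8.1 0.2 7.5]
t 9.8 row [-0.003  0.014 -0.026] [ 0.002  0.002 -0.003] F [ -5.4 -12.9  14.4] w 0.0289
```

send_rows:
  plan: "1 0.002 -0.008 0.014 0 0 0; 1 -0.006 -0.01 0.014 0 0 0; 1 -0.006 -0.01 0.014 0 0 0; 1 -0.006 -0.01 0.014 0 0 0; 1 -0.007 -0.008 0.01 0 0 0; 1 -0.007 -0.006 0.007 0 0 0; 1 -0.007 -0.006 0.007 0 0 0; 1 -0.007 -0.006 0.007 0 0 0"

```text
time_s: 10.6
eef_pos: [0.5083, 0.2031, 0.1573]
tcp_rot: [3.138, 1.049, 1.813]
ft_force: [-0.8, -4.1, 2.8]
gripper_width: 0.0288
```

```bash
cat >> h.py <<'E'
def fb():
    s=get_state();print("F bed",bedR(BY).inv().apply(s["ft_force"]).round(1),"M bed",bedR(BY).inv().apply(s["wrist_torque"]).round(2))
E
python3 - <<'E'
from h import *
tcp_in_bed();fb()
E
```

```text
grasp pt in bed mm [7.9 1.9 6.1]
F bed [-1.9  1.8  4.3] M bed [0.24 0.57 0.24]
```

send_rows:
  plan: "1 -0.002 -0.001 0 0 0 0; 1 -0.004 -0.001 0 0 0 0; 1 -0.004 -0.001 0 0 0 0; 1 -0.004 0.001 -0.004 0 0 0; 1 -0.004 0.001 -0.004 0 0 0; 1 -0.004 0.001 -0.004 0 0 0; 1 -0.004 0.001 -0.004 0 0 0; 1 -0.004 0.001 -0.004 0 0 0"

```text
time_s: 11.4
eef_pos: [0.5083, 0.2032, 0.1572]
tcp_rot: [3.133, 1.05, 1.807]
ft_force: [-0.0, -7.0, 7.2]
gripper_width: 0.029
```

Run:
```python
from h import *
tcp_in_bed();fb()
```

```text
grasp pt in bed mm [7.9 1.9 6. ]
F bed [-2.2  1.7  9.6] M bed [0.1  0.62 0.2 ]
```

send_rows:
  plan: "1 0.001 -0.004 0.002 0 0 0; 1 0.002 -0.009 -0.001 0 0 0; 1 0.003 -0.013 -0.004 0 0 0; 1 0.004 -0.017 -0.006 0 0 0; 1 0.005 -0.02 -0.008 0 0 0; 1 0.006 -0.024 -0.01 0 0 0; 1 0.006 -0.024 -0.01 0 0 0; 1 0.006 -0.024 -0.01 0 0 0"

```text
time_s: 12.2
eef_pos: [0.5092, 0.1998, 0.1553]
tcp_rot: [3.132, 1.044, 1.808]
ft_force: [1.1, 1.5, 8.3]
gripper_width: 0.0289
```

Run:
```python
from h import *
tcp_in_bed();fb()
```

```text
grasp pt in bed mm [3.9 1.9 6.1]
F bed [ 5.2 -1.4  6.6] M bed [-0.19 -0.43  0.12]
```

send_rows:
  plan: "1 0.001 -0.004 -0.002 0 0 0; 1 0.002 -0.007 -0.004 0 0 0; 1 0.002 -0.01 -0.006 0 0 0; 1 0.003 -0.013 -0.008 0 0 0; 1 0.003 -0.013 -0.008 0 0 0; 1 0.003 -0.013 -0.008 0 0 0; 1 0.003 -0.013 -0.008 0 0 0; 1 0.003 -0.013 -0.008 0 0 0"

```text
time_s: 13.0
eef_pos: [0.51, 0.1966, 0.1534]
tcp_rot: [3.132, 1.044, 1.807]
ft_force: [1.3, 1.9, 7.7]
gripper_width: 0.0284
```

Run:
```python
from h import *
tcp_in_bed();fb()
```

```text
grasp pt in bed mm [0.1 1.8 6.1]
F bed [ 5.2 -1.7  5.9] M bed [-0.24 -0.48  0.15]
```

send_rows:
  plan: "1 0.001 -0.004 -0.002 0 0 0; 1 0.002 -0.007 -0.004 0 0 0; 1 0.002 -0.01 -0.006 0 0 0; 1 0.003 -0.013 -0.008 0 0 0; 1 0.003 -0.013 -0.008 0 0 0; 1 0.003 -0.013 -0.008 0 0 0; 1 0.003 -0.013 -0.008 0 0 0; 1 0.003 -0.013 -0.008 0 0 0"

```text
time_s: 13.8
eef_pos: [0.5109, 0.1934, 0.1514]
tcp_rot: [3.131, 1.044, 1.807]
ft_force: [1.4, 1.2, 7.6]
gripper_width: 0.0288
```

Run:
```python
from h import *
tcp_in_bed();fb()
```

```text
grasp pt in bed mm [-3.8  1.7  6. ]
F bed [ 4.5 -1.7  6.2] M bed [-0.27 -0.44  0.15]
```

send_rows:
  plan: "1 0.001 -0.004 -0.002 0 0 0; 1 0.002 -0.007 -0.004 0 0 0; 1 0.002 -0.01 -0.006 0 0 0; 1 0.003 -0.013 -0.008 0 0 0; 1 0.003 -0.013 -0.008 0 0 0; 1 0.003 -0.013 -0.008 0 0 0; 1 0.003 -0.013 -0.008 0 0 0; 1 0.003 -0.013 -0.008 0 0 0"

```text
time_s: 14.6
eef_pos: [0.5114, 0.1917, 0.1505]
tcp_rot: [3.129, 1.041, 1.806]
ft_force: [0.4, 4.9, 11.0]
gripper_width: 0.0286
```

Run:
```python
from h import *
tcp_in_bed();fb()
s=camera("side")[:,:,::-1];t=camera("top")[:,:,::-1]
cv2.imwrite("pics/c3.png",np.hstack([cv2.resize(t[190:240,137:222],(400,235),interpolation=2),cv2.resize(s[140:199,180:260],(400,295),interpolation=2)[:235]]))
```

```text
grasp pt in bed mm [-5.8  1.6  6.1]
F bed [ 9.5 -1.6  7.2] M bed [-0.26 -1.19  0.1 ]
```

View pics/c3.png

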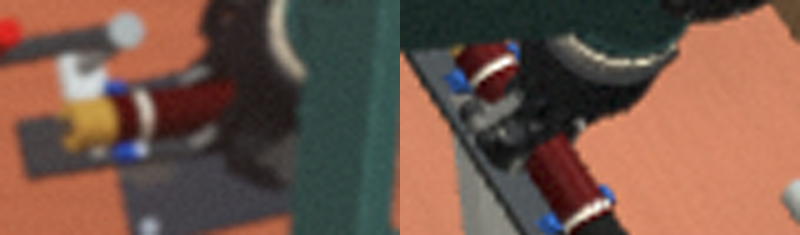

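The rod sits in both saddles, collar end at about tile (65,120). The force along the slope rose from 4.5 to 9.5 N, so the bumper has probably reached the foot. A small extra push to confirm.

send_rows:
  plan: "1 0.001 -0.003 -0.002 0 0 0; 1 0.002 -0.007 -0.004 0 0 0; 1 0.002 -0.007 -0.004 0 0 0; 1 0.002 -0.007 -0.004 0 0 0; 1 0.002 -0.007 -0.004 0 0 0; 1 0.002 -0.007 -0.004 0 0 0; 1 0.002 -0.007 -0.004 0 0 0; 1 0.002 -0.007 -0.004 0 0 0"

```text
time_s: 15.5
eef_pos: [0.5114, 0.1917, 0.1505]
tcp_rot: [3.129, 1.037, 1.807]
ft_force: [-1.2, 9.3, 13.3]
gripper_width: 0.0284
```

Run:
```python
from h import *
tcp_in_bed();fb()
```

```text
grasp pt in bed mm [-5.8  1.6  6.1]
F bed [14.7 -1.1  6.9] M bed [-0.27 -2.   -0.02]
```

send_rows:
  plan: "0.3 0 0 0 0 0 0; 0.2 0 0 0 0 0 0; 0.1 0 0 0 0 0 0; 0 0 0 0 0 0 0; -0.2 0 0 0 0 0 0; -0.4 0 0 0 0 0 0; -0.6 0 0 0 0 0 0; -0.6 0 0 0 0 0 0"

```text
time_s: 16.3
eef_pos: [0.5111, 0.1863, 0.1458]
tcp_rot: [3.141, 1.048, 1.815]
ft_force: [0.4, -0.4, 0.6]
gripper_width: 0.0681
```

Run:
```python
from h import *
tcp_in_bed();fb();print(get_state()["gripper_width"]);go(bed(-5,2,110),toolR(bedR(BY),1))
```

```text
grasp pt in bed mm [-12.6   3.2   4.6]
F bed [-0.1 -0.3  0.8] M bed [0.04 0.23 0.01]
0.0681066638650218
t 16.3 row [ 0.049 -0.178  0.38 ] [ 0.001  0.    -0.002] F [ 0.4 -0.4  0.6] w 0.0681
```

send_rows:
  plan: "-0.6 0.003 -0.01 0.02 0 0 0; -0.6 0.01 -0.04 0.07 0 0 0; -0.6 0.02 -0.07 0.13 0 0 0; -0.6 0.026 -0.1 0.2 0 0 0; -0.6 0.033 -0.13 0.27 0 0 0; -0.6 0.04 -0.16 0.33 0 0 0; -0.6 0.049 -0.18 0.38 0 0 0; -0.6 0.049 -0.18 0.38 0 0 0"

```text
time_s: 17.1
eef_pos: [0.5248, 0.1405, 0.2438]
tcp_rot: [3.131, 1.05, 1.805]
ft_force: [0.6, 0.5, 0.1]
gripper_width: 0.0684
```

send_rows:
  plan: "-0.6 0 -0.15 0.1 0 0 0; -0.6 0 -0.3 0.2 0 0 0; -0.6 0 -0.45 0.2 0 0 0; -0.6 0 -0.6 0.2 0 0 0; -0.6 0 -0.6 0.2 0 0 0; -0.6 0 -0.6 0.2 0 0 0; -0.6 0 -0.6 0.2 0 0 0; -0.6 0 -0.6 0.2 0 0 0"

```text
time_s: 17.9
eef_pos: [0.5231, -0.0073, 0.2908]
tcp_rot: [3.141, 1.048, 1.817]
ft_force: [-0.8, -0.2, 0.1]
gripper_width: 0.0681
```

Run:
```python
from h import *
tcp_in_bed();fb()
s=camera("side")[:,:,::-1];t=camera("top")[:,:,::-1]
B=np.zeros((600,800,3),np.uint8)
B[:400,:400]=cv2.resize(t[180:260,122:202],(400,400),interpolation=2)
B[400:,:400]=cv2.resize(t[195:235,182:262],(400,200),interpolation=2)
B[:,400:]=cv2.resize(s[103:223,170:250],(400,600),interpolation=2)
cv2.imwrite("pics/c4.png",B)
```

```text
grasp pt in bed mm [-105.4   37.8  225.6]
F bed [0.1 0.8 0.1] M bed [0.05 0.22 0.03]
```

View pics/c4.png

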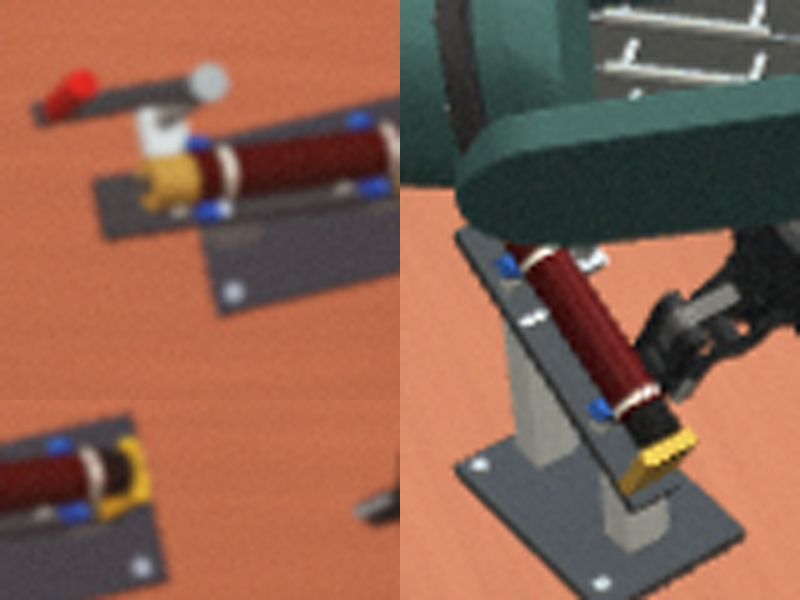

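The rod lies in both saddles with the bumper against the yellow plate (lower left tile, about (128,470)). The keeper is unmoved, so I go to the knob next.

Run:
```python
from h import *
go(bed(134,-38,135),toolR(bedR(BY),1))
```

```text
t 18.0 row [0.053 1.054 0.164] [ 0.     0.    -0.003] F [0.3 0.7 0.5] w 0.0683
```

send_rows:
  plan: "-0.6 0.01 0.1 0.16 0 0 0; -0.6 0.02 0.28 0.2 0 0 0; -0.6 0.03 0.46 0.2 0 0 0; -0.6 0.04 0.64 0.2 0 0 0; -0.6 0.05 0.8 0.2 0 0 0; -0.6 0.053 0.92 0.18 0 0 0; -0.6 0.053 1 0.17 0 0 0; -0.6 0.053 1 0.17 0 0 0"
  grip_force: 20

```text
time_s: 18.8
eef_pos: [0.5351, 0.2445, 0.333]
tcp_rot: [-3.14, 1.047, 1.822]
ft_force: [0.3, 0.2, 0.5]
gripper_width: 0.0683
```

Run:
```python
from h import *
s=camera("side")[:,:,::-1];t=camera("top")[:,:,::-1]
tcp_in_bed();fb();go(bed(134,-38,62),toolR(bedR(BY),1));print(get_state()["joint_positions"].round(2))
cv2.imwrite("pics/k1.png",np.hstack([cv2.resize(t[165:240,112:212],(400,300),interpolation=2),cv2.resize(s[80:155,165:265],(400,300),interpolation=2)]))
```

```text
grasp pt in bed mm [122.9 -34.3 142.9]
F bed [ 0.3 -0.3 -0.9] M bed [-0.02  0.2  -0.02]
t 18.9 row [-0.033  0.198 -0.258] [ 0.001  0.    -0.004] F [ 0.2  0.8 -0.6] w 0.0682
[ 0.06  0.15  1.2   0.54  1.85 -0.05]
```

View pics/k1.png

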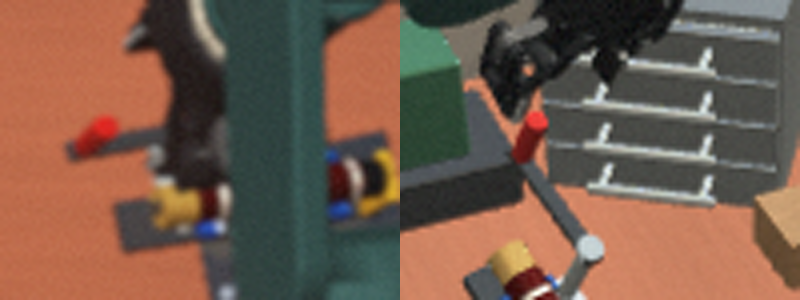

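send_rows:
  plan: "-0.6 0.006 0.041 0.022 0 0 0; -0.6 0.006 0.041 0.022 0 0 0; -0.6 -0.002 0.07 -0.04 0 0 0; -0.6 -0.01 0.11 -0.1 0 0 0; -0.6 -0.018 0.14 -0.16 0 0 0; -0.6 -0.026 0.17 -0.21 0 0 0; -0.6 -0.033 0.198 -0.258 0 0 0; -0.6 -0.033 0.198 -0.258 0 0 0"

```text
time_s: 19.7
eef_pos: [0.5274, 0.2912, 0.2667]
tcp_rot: [-3.134, 1.048, 1.822]
ft_force: [-1.3, 0.5, -0.3]
gripper_width: 0.068
```

Run:
```python
from h import *
tcp_in_bed();fb();go(bed(134,-38,62),toolR(bedR(BY),1))
```

```text
grasp pt in bed mm [132.7 -37.7  60.3]
F bed [ 0.6  1.2 -0.7] M bed [0.01 0.27 0.02]
t 19.7 row [0.001 0.001 0.008] [ 0.001 -0.002 -0.003] F [-1.3  0.5 -0.3] w 0.068
```

send_rows:
  plan: "-0.2 0 0 0 0 0 0; 0.2 0 0 0 0 0 0; 0.4 0 0 0 0 0 0; 0.6 0 0 0 0 0 0; 1 0 0 0 0 0 0; 1 0 0 0 0 0 0; 1 0 0 0 0 0 0; 1 0 0 0 0 0 0"
  grip_force: 20

```text
time_s: 20.5
eef_pos: [0.5284, 0.2908, 0.2696]
tcp_rot: [3.139, 1.048, 1.814]
ft_force: [0.0, -2.4, 5.0]
gripper_width: 0.0153
```

Run:
```python
from h import *
tcp_in_bed();fb();print(get_state()["gripper_width"])
p,q,_=cur();b=bedR(BY)
g=b.inv().apply(p-.008*q.as_matrix()[:,0]-BP)*1e3
# arc about hinge as seen by tool: hinge offset from camera frame (0,1.7)
H=np.array([50,-45+1.5]);th0=np.arctan2(g[1]-H[1],g[0]-H[0]);print("th0",th0,np.hypot(*(g[:2]-H)))
th0=.07
for th in np.arange(.1,1.58,.0868/1):
    d=85*np.array([np.cos(th)-np.cos(th0),np.sin(th)-np.sin(th0),0]);print(round(th,3),(b.apply(d)/250).round(3))
d=85*np.array([np.cos(1.57)-np.cos(th0),np.sin(1.57)-np.sin(th0),0]);print(1.57,(b.apply(d)/250).round(3))
```

```text
grasp pt in bed mm [133.6 -38.6  63.2]
F bed [0.5 0.6 5.5] M bed [ 0.47  0.18 -0.  ]
0.015317839084802788
th0 0.05858369706349069 83.7654831057189
0.1 [-0.01  -0.003 -0.   ]
0.187 [-0.037 -0.014 -0.003]
0.274 [-0.064 -0.026 -0.006]
0.36 [-0.089 -0.041 -0.011]
0.447 [-0.113 -0.057 -0.016]
0.534 [-0.135 -0.075 -0.023]
0.621 [-0.156 -0.094 -0.031]
0.708 [-0.175 -0.115 -0.04 ]
0.794 [-0.192 -0.137 -0.05 ]
0.881 [-0.206 -0.16  -0.061]
0.968 [-0.219 -0.184 -0.073]
1.055 [-0.229 -0.209 -0.086]
1.142 [-0.236 -0.234 -0.099]
1.228 [-0.241 -0.26  -0.113]
1.315 [-0.244 -0.286 -0.127]
1.402 [-0.244 -0.312 -0.141]
1.489 [-0.242 -0.337 -0.156]
1.576 [-0.237 -0.362 -0.17 ]
1.57 [-0.237 -0.361 -0.169]
```

send_rows:
  plan: "1 -0.01 -0.003 0 0 0 0; 1 -0.037 -0.014 -0.003 0 0 0; 1 -0.064 -0.026 -0.006 0 0 0; 1 -0.089 -0.041 -0.011 0 0 0; 1 -0.113 -0.057 -0.016 0 0 0; 1 -0.135 -0.075 -0.023 0 0 0; 1 -0.156 -0.094 -0.031 0 0 0; 1 -0.156 -0.094 -0.031 0 0 0"

```text
time_s: 21.3
eef_pos: [0.4889, 0.2673, 0.2622]
tcp_rot: [3.138, 1.048, 1.812]
ft_force: [-0.6, -2.6, 5.2]
gripper_width: 0.0152
```

Run:
```python
from h import *
tcp_in_bed();fb();print(get_state()["gripper_width"])
```

```text
grasp pt in bed mm [118.3   5.4  63.4]
F bed [0.5 1.2 5.7] M bed [0.32 0.07 0.1 ]
0.015245494308981172
```

send_rows:
  plan: "1 -0.019 -0.021 -0.009 0 0 0; 1 -0.036 -0.043 -0.019 0 0 0; 1 -0.05 -0.066 -0.03 0 0 0; 1 -0.063 -0.09 -0.042 0 0 0; 1 -0.073 -0.115 -0.055 0 0 0; 1 -0.08 -0.14 -0.068 0 0 0; 1 -0.085 -0.166 -0.082 0 0 0; 1 -0.085 -0.166 -0.082 0 0 0"

```text
time_s: 22.1
eef_pos: [0.4681, 0.2252, 0.2415]
tcp_rot: [3.139, 1.049, 1.812]
ft_force: [-0.3, -4.5, 6.5]
gripper_width: 0.0154
```

Run:
```python
from h import *
tcp_in_bed();fb();print(get_state()["gripper_width"])
```

```text
grasp pt in bed mm [76.9 35.7 63.5]
F bed [-0.5  1.3  7.7] M bed [0.51 0.18 0.09]
0.01544414258156146
```

send_rows:
  plan: "1 -0.003 -0.026 -0.014 0 0 0; 1 -0.003 -0.052 -0.028 0 0 0; 1 -0.001 -0.077 -0.043 0 0 0; 1 0.004 -0.101 -0.056 0 0 0; 1 0.004 -0.101 -0.056 0 0 0; 1 0.004 -0.101 -0.056 0 0 0; 1 0.004 -0.101 -0.056 0 0 0; 1 0.004 -0.101 -0.056 0 0 0"

```text
time_s: 22.9
eef_pos: [0.468, 0.1999, 0.2274]
tcp_rot: [-3.139, 1.049, 1.819]
ft_force: [-3.4, -5.6, 7.1]
gripper_width: 0.0154
```

Run:
```python
from h import *
tcp_in_bed();fb();print(get_state()["gripper_width"])
p,q,_=cur();g=bedR(BY).inv().apply(p-.008*q.as_matrix()[:,0]-BP)*1e3
P=np.array([[133.6,-38.6],[118.3,5.4],[76.9,35.7],g[:2]])
s=least_squares(lambda c:np.hypot(*(P-c[:2]).T)-85,[50,-45]);print(s.x,s.fun,[np.arctan2(*(a-s.x)[::-1]) for a in P])
```

```text
grasp pt in bed mm [48.6 41.8 63.6]
F bed [-0.5  4.6  8.5] M bed [0.95 0.2  0.08]
0.015360051094869738
[ 48.6962813  -43.75299427] [ 0.05994827  0.20970897 -0.68969192  0.52535555] [np.float64(0.06061785285143549), np.float64(0.6148638872237717), np.float64(1.2296975360130555), np.float64(1.57159893533489)]
```

send_rows:
  plan: "0.5 0 0 0 0 0 0; 0.3 0 0 0 0 0 0; 0.1 0 0 0 0 0 0; 0 0 0 0 0 0 0; 0 0 0 0 0 0 0; 0 0.003 -0.01 0.02 0 0 0; 0 0.01 -0.04 0.07 0 0 0; 0 0.015 -0.06 0.12 0 0 0"

```text
time_s: 23.7
eef_pos: [0.4731, 0.185, 0.2578]
tcp_rot: [3.14, 1.048, 1.814]
ft_force: [0.3, 0.8, -0.2]
gripper_width: 0.0426
```

send_rows:
  plan: "0 0.01 -0.04 0.07 0 0 0; 0 0.02 -0.08 0.14 0 0 0; 0 0.03 -0.12 0.21 0 0 0; 0 0.04 -0.16 0.28 0 0 0; 0 0.03 -0.25 0.35 0 0 0; 0 0 -0.4 0.4 0 0 0; 0 -0.05 -0.6 0.4 0 0 0; 0 -0.1 -0.8 0.4 0 0 0"

```text
time_s: 24.5
eef_pos: [0.4482, -0.0132, 0.3588]
tcp_rot: [3.134, 1.051, 1.81]
ft_force: [0.8, -0.8, -0.6]
gripper_width: 0.0425
```

send_rows:
  plan: "0 -0.1 -0.2 0 0 0 0; 0 -0.2 -0.4 0 0 0 0; 0 -0.2 -0.6 0 0 0 0; 0 -0.2 -0.8 0 0 0 0; 0 -0.2 -0.9 0 0 0 0; 0 -0.2 -0.9 0 0 0 0; 0 -0.2 -0.9 0 0 0 0; 0 -0.2 -0.9 0 0 0 0"

```text
time_s: 25.3
eef_pos: [0.3986, -0.2358, 0.3576]
tcp_rot: [3.139, 1.049, 1.814]
ft_force: [-0.7, -0.7, 0.4]
gripper_width: 0.0427
```

Run:
```python
from h import *
tcp_in_bed();fb()
s=camera("side")[:,:,::-1];t=camera("top")[:,:,::-1]
B=np.zeros((600,800,3),np.uint8)
B[:300,:400]=cv2.resize(t[183:249,122:210],(400,300),interpolation=2)
B[300:,:400]=cv2.resize(t,(400,300),interpolation=3)
B[:,400:]=cv2.resize(s[103:223,170:250],(400,600),interpolation=2)
cv2.imwrite("pics/e.png",B)
b=lambda l:BP+bedR(BY).apply(np.array(l)/1e3)
for n in C: print(n,proj(n,[b((49,41.5,78)),b((49,41.5,28)),b((49,-44,30))]).round(1).tolist())
```

```text
grasp pt in bed mm [-238.4  213.3  379.6]
F bed [-0.2  0.8  0.6] M bed [-0.03  0.25 -0.  ]
top [[175.4, 222.5], [168.6, 226.6], [163.2, 195.5]]
side [[189.9, 145.1], [186.4, 153.1], [212.0, 141.4]]
```

View pics/e.png

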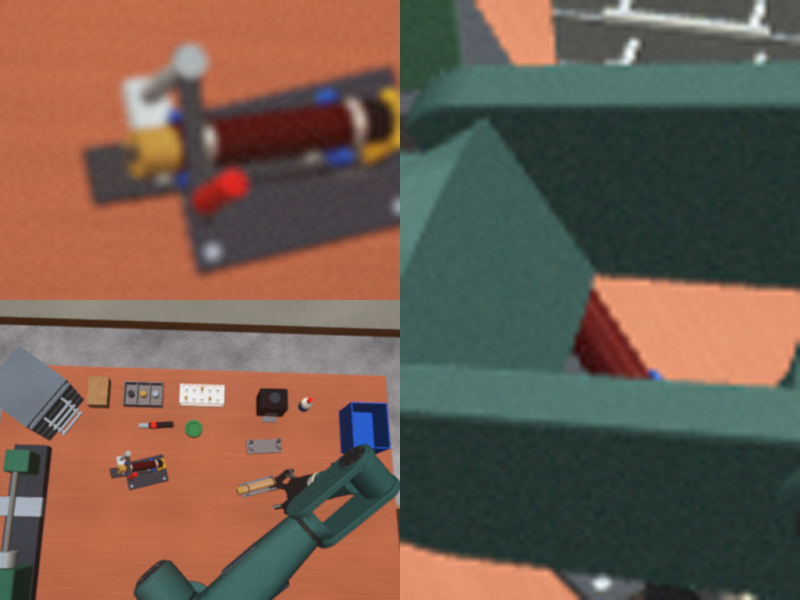

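The keeper now lies across the rod over the upper saddle, knob top at tile (233,183), about 2 px short of where I predicted. I'll measure the angle from the red knob's centroid, using the start picture as a check.

```bash
cat >> h.py <<'E'
def redcen(im,box):  # im BGR; centroid of red within box x,y,w,h
    x,y,w,h=box;c=im[y:y+h,x:x+w].astype(float)
    wt=np.clip((c[...,2]-2.2*np.maximum(c[...,0],c[...,1])),0,None);wt=(c[...,2]>130)*(c[...,1]<60)*(c[...,0]<60)
    v,u=np.nonzero(wt);return np.array([u.mean()+x,v.mean()+y]),len(u)
def knobcen(n,th,dy=0):
    g=[(50+85*np.cos(th)+8*np.cos(a),-45+dy+85*np.sin(th)+8*np.sin(a),z) for a in np.linspace(0,6.2,24) for z in(30,78)]
    h=cv2.convexHull(proj(n,[bed(*p) for p in g]).astype(np.float32));m=cv2.moments(h);return np.array([m["m10"],m["m01"]])/m["m00"]
def hingepix(n,dy=0): return proj(n,bed(50,-45+dy,30))[0]
E
python3 - <<'E'
from h import *
A=cv2.imread("pics/A.png")
r,n=redcen(A,(0,60,180,120));r=(r+.5)/8-.5+[122,183];print("start",r,n)
for th in(0,.05,.1):print(th,knobcen("top",th).round(2))
t=camera("top")[:,:,::-1]
r,n=redcen(t,(160,215,20,18));print("now",r,n)
for th in(1.4,1.5,1.57,1.62):print(th,knobcen("top",th).round(2))
# grey cap
for nm,im,bx,k,o in(("A",A,(295,70,80,70),8,(122,183)),("now",np.ascontiguousarray(t),(158,190,11,11),1,(0,0))):
    x,y,w,h=bx;c=im[y:y+h,x:x+w].astype(int);m=(c.min(2)>120)&(c.max(2)-c.min(2)<50);v,u=np.nonzero(m);print(nm,((np.array([u.mean()+x,v.mean()+y])+.5)/k-.5+o),m.sum())
print(hingepix("top"))
E
```

```text
start [136.18691015 197.50012289] 2543
0 [134.63 195.44]
0.05 [134.95 197.03]
0.1 [135.35 198.62]
now [170.76785714 223.625     ] 56
1.4 [166.47 224.13]
1.5 [169.58 224.13]
1.57 [171.72 223.95]
1.62 [173.23 223.72]
A [163.38107832 195.94868226] 2694
now [162.8125     196.14583333] 48
[162.7963408  195.21517904]
```

send_rows:
  plan: "0 -0.1 0.05 0.1 0 0 0; 0 -0.2 0.1 0.2 0 0 0; 0 -0.3 0.1 0.3 0 0 0; 0 -0.4 0.1 0.4 0 0 0; 0 -0.4 -0.1 0.4 0 0 0; 0 -0.4 -0.3 0.4 0 0 0; 0 -0.4 -0.5 0.4 0 0 0; 0 -0.4 -0.5 0.4 0 0 0"

```text
time_s: 26.25
eef_pos: [0.2995, -0.3666, 0.451]
tcp_rot: [-3.137, 1.041, 1.816]
ft_force: [0.3, -0.6, -0.2]
gripper_width: 0.043
```

Run:
```python
from h import *
s=np.ascontiguousarray(camera("side")[:,:,::-1]);t=np.ascontiguousarray(camera("top")[:,:,::-1])
B=np.zeros((600,800,3),np.uint8)
B[:300,:400]=cv2.resize(t[190:235,145:205],(400,300),interpolation=2)
B[300:,:400]=cv2.resize(t,(400,300),interpolation=3)
B[:,400:]=cv2.resize(s[120:210,175:235],(400,600),interpolation=2)
cv2.imwrite("pics/e2.png",B)
for n in C:
  for th in(1.45,1.5,1.57):
    P=[bed(50+85*np.cos(th),-45+85*np.sin(th),z) for z in(78,28)]
    print(n,th,proj(n,P).round(1).tolist(),knobcen(n,th).round(1),"hinge",hingepix(n).round(1))
```

```text
top 1.45 [[171.2, 222.2], [164.5, 226.3]] [168.  224.2] hinge [162.8 195.2]
top 1.5 [[172.8, 222.2], [166.0, 226.3]] [169.6 224.1] hinge [162.8 195.2]
top 1.57 [[175.0, 222.0], [168.1, 226.1]] [171.7 223.9] hinge [162.8 195.2]
side 1.45 [[188.4, 141.4], [185.0, 149.4]] [186.8 145.2] hinge [212.1 141. ]
side 1.5 [[189.1, 142.8], [185.6, 150.7]] [187.4 146.5] hinge [212.1 141. ]
side 1.57 [[190.1, 144.6], [186.6, 152.5]] [188.5 148.4] hinge [212.1 141. ]
```

View pics/e2.png

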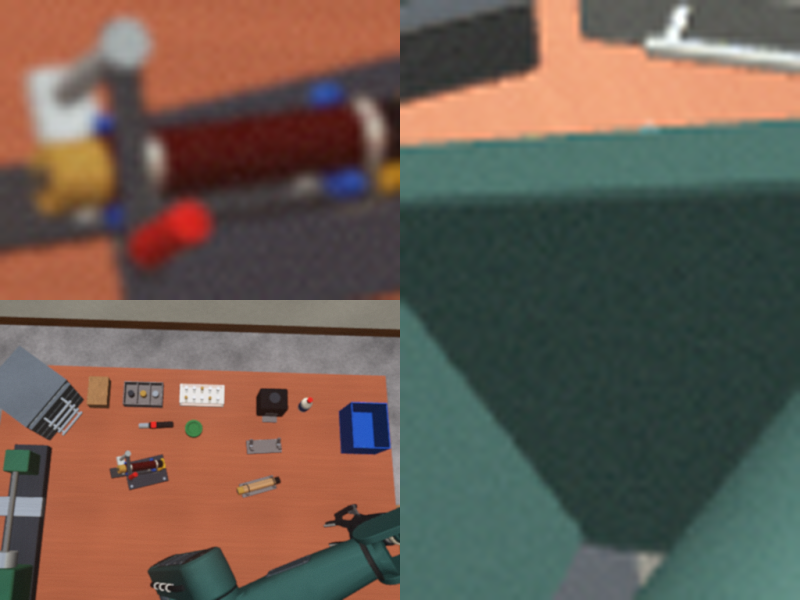

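send_rows:
  plan: "0 0.05 0.1 0 0 0 0; 0 0.1 0.25 0 0 0 0; 0 0.2 0.4 0 0 0 0; 0 0.3 0.55 0 0 0 0; 0 0.35 0.7 0 0 0 0; 0 0.4 0.85 0 0 0 0; 0 0.4 1 0 0 0 0; 0 0.4 1 0 0 0 0"

```text
time_s: 27.15
eef_pos: [0.3966, -0.1056, 0.46]
tcp_rot: [3.131, 1.053, 1.815]
ft_force: [-0.7, 1.4, 0.1]
gripper_width: 0.0424
```

send_rows:
  plan: "0 0 0.15 0 0 0 0; 0 0 0.3 0 0 0 0; 0 0 0.45 0 0 0 0; 0 -0.05 0.6 0 0 0 0; 0 -0.1 0.75 0 0 0 0; 0 -0.15 0.9 0 0 0 0; 0 -0.2 1 0 0 0 0; 0 -0.2 1 0 0 0 0"

```text
time_s: 27.95
eef_pos: [0.345, 0.1412, 0.4589]
tcp_rot: [3.13, 1.05, 1.812]
ft_force: [0.2, 0.0, 0.1]
gripper_width: 0.0424
```

send_rows:
  plan: "0 -0.1 0.15 0 0 0 0; 0 -0.2 0.3 0 0 0 0; 0 -0.3 0.45 0 0 0 0; 0 -0.4 0.6 0 0 0 0; 0 -0.5 0.75 0 0 0 0; 0 -0.6 0.9 0 0 0 0; 0 -0.6 1 0 0 0 0; 0 -0.6 1 0 0 0 0"

```text
time_s: 28.75
eef_pos: [0.1968, 0.3897, 0.4567]
tcp_rot: [3.139, 1.048, 1.819]
ft_force: [0.3, 0.1, -1.0]
gripper_width: 0.0424
```

```bash
cat > m.py <<'E'
from h import *
def topred(im,x,y,w,h):
    c=im[y:y+h,x:x+w].astype(int);m=(c[...,2]>120)&(c[...,1]<70)&(c[...,0]<75);v,u=np.nonzero(m)
    # knob axis ends: extremes along principal direction
    P=np.c_[u+x,v+y].astype(float);return P.mean(0).round(2),len(P),P.min(0),P.max(0)
s=np.ascontiguousarray(camera("side")[:,:,::-1]);t=np.ascontiguousarray(camera("top")[:,:,::-1])
print("now side",topred(s,178,128,25,35));print("now top",topred(t,160,215,22,20))
print("start side",topred(cv2.resize(cv2.imread("pics/side0.png"),(512,384),interpolation=cv2.INTER_AREA),185,100,20,25))
print("start top",topred(cv2.resize(cv2.imread("pics/top0.png"),(512,384),interpolation=cv2.INTER_AREA),125,185,25,25))
for n in C:
    for th in(.03,.07,1.45,1.5,1.57): print(n,th,knobcen(n,th).round(2))
E
python3 m.py
```

```text
now side (array([188.55, 143.55]), 20, array([185., 141.]), array([191., 146.]))
now top (array([170.69, 223.75]), 61, array([165., 220.]), array([176., 228.]))
start side (array([198.18, 111.  ]), 22, array([194., 109.]), array([201., 118.]))
start top (array([135.89, 197.96]), 56, array([130., 194.]), array([141., 204.]))
top 0.03 [134.81 196.4 ]
top 0.07 [135.1  197.67]
top 1.45 [168.03 224.17]
top 1.5 [169.58 224.13]
top 1.57 [171.72 223.95]
side 0.03 [197.99 112.76]
side 0.07 [197.01 113.21]
side 1.45 [186.78 145.2 ]
side 1.5 [187.44 146.54]
side 1.57 [188.48 148.36]
```

Run:
```python
from h import *
D={"top":np.array([34.80,25.79]),"side":np.array([-9.63,32.55])}
def cen(n,th):  # upper part of the knob, avoids occlusion dependence
    return proj(n,bed(50+85*np.cos(th),-45+85*np.sin(th),60))[0]
for ns in (["top"],["side"],["top","side"]):
    f=lambda p:np.concatenate([cen(n,p[1])-cen(n,p[0])-D[n] for n in ns])
    s=least_squares(f,[.05,1.5]);print(ns,s.x.round(3),s.fun.round(2))
import h
for yaw in(1.78,1.812,1.84):
    h.BY=yaw;s=least_squares(f,[.05,1.5]);print(yaw,s.x.round(3),s.fun.round(2))
```

```text
['top'] [0.094 1.513] [-0. -0.]
['side'] [0.084 1.473] [-0.  0.]
['top', 'side'] [0.088 1.493] [-0.56  0.23  0.35  0.48]
1.78 [0.119 1.522] [-0.74  0.21  0.38  0.68]
1.812 [0.088 1.493] [-0.56  0.23  0.35  0.48]
1.84 [0.06  1.468] [-0.39  0.24  0.33  0.3 ]
```

Run:
```python
from h import *
go(bed(55,41,150),toolR(bedR(BY),1))
```

```text
t 28.85 row [ 1.119 -0.898 -0.605] [ 0.001  0.001 -0.003] F [ 0.8 -0.5  0.7] w 0.0426
```

send_rows:
  plan: "-0.2 0.1 -0.08 0 0 0 0; -0.2 0.25 -0.2 0 0 0 0; -0.2 0.4 -0.32 0 0 0 0; -0.2 0.55 -0.45 -0.1 0 0 0; -0.2 0.7 -0.58 -0.2 0 0 0; -0.2 0.85 -0.7 -0.3 0 0 0; -0.2 0.95 -0.8 -0.4 0 0 0; -0.2 1 -0.85 -0.45 0 0 0"

```text
time_s: 29.65
eef_pos: [0.4502, 0.1718, 0.3414]
tcp_rot: [-3.135, 1.048, 1.815]
ft_force: [0.0, 0.1, 0.3]
gripper_width: 0.0511
```

send_rows:
  plan: "-0.2 0.05 -0.03 -0.05 0 0 0; -0.2 0.1 -0.05 -0.1 0 0 0; -0.2 0.12 -0.05 -0.15 0 0 0; -0.2 0.12 -0.05 -0.15 0 0 0; -0.2 0.12 -0.05 -0.15 0 0 0; -0.2 0.12 -0.05 -0.15 0 0 0; -0.2 0.12 -0.05 -0.15 0 0 0; -0.2 0.12 -0.05 -0.15 0 0 0"

```text
time_s: 30.45
eef_pos: [0.4784, 0.164, 0.3075]
tcp_rot: [3.138, 1.049, 1.813]
ft_force: [-0.1, 0.8, 0.2]
gripper_width: 0.0513
```

Run:
```python
from h import *
tcp_in_bed();go(bed(55,41,110),toolR(bedR(BY),1));go(bed(55,41,62),toolR(bedR(BY),1))
```

```text
grasp pt in bed mm [ 56.3  40.3 151.6]
t 30.45 row [-0.022  0.076 -0.147] [ 0.001  0.001 -0.003] F [-0.1  0.8  0.2] w 0.0513
t 30.45 row [-0.045  0.169 -0.313] [ 0.001  0.001 -0.003] F [-0.1  0.8  0.2] w 0.0513
```

send_rows:
  plan: "-0.2 -0.008 0.03 -0.05 0 0 0; -0.2 -0.015 0.055 -0.1 0 0 0; -0.2 -0.022 0.08 -0.15 0 0 0; -0.2 -0.03 0.11 -0.2 0 0 0; -0.2 -0.038 0.14 -0.26 0 0 0; -0.2 -0.045 0.169 -0.313 0 0 0; -0.2 -0.045 0.169 -0.313 0 0 0; -0.2 -0.045 0.169 -0.313 0 0 0"

```text
time_s: 31.25
eef_pos: [0.4669, 0.2062, 0.2277]
tcp_rot: [-3.139, 1.048, 1.818]
ft_force: [-0.6, 0.7, -0.4]
gripper_width: 0.0512
```

send_rows:
  plan: "0.2 0 0 0 0 0 0; 0.4 0 0 0 0 0 0; 0.6 0 0 0 0 0 0; 1 0 0 0 0 0 0; 1 0 0 0 0 0 0; 1 0 0 0 0 0 0; 1 0 0 0 0 0 0; 1 0 0 0 0 0 0"
  grip_force: 30

```text
time_s: 32.05
eef_pos: [0.4666, 0.2055, 0.229]
tcp_rot: [-3.14, 1.049, 1.818]
ft_force: [-4.3, -4.2, 4.8]
gripper_width: 0.0151
```

Run:
```python
from h import *
tcp_in_bed();fb();print(get_state()["gripper_width"]);print(bedR(BY).apply([-6,.2,0])/250)
```

```text
grasp pt in bed mm [54.3 41.8 62.1]
F bed [-0.3  5.2  5.7] M bed [1.13 0.24 0.04]
0.015125562750278664
[ 0.00418801 -0.02037402 -0.012     ]
```

send_rows:
  plan: "1 0.001 -0.005 -0.003 0 0 0; 1 0.003 -0.01 -0.006 0 0 0; 1 0.004 -0.015 -0.009 0 0 0; 1 0.005 -0.02 -0.012 0 0 0; 1 0.005 -0.02 -0.012 0 0 0; 1 0.005 -0.02 -0.012 0 0 0; 1 0.005 -0.02 -0.012 0 0 0; 1 0.005 -0.02 -0.012 0 0 0"

```text
time_s: 32.85
eef_pos: [0.4675, 0.201, 0.2264]
tcp_rot: [-3.14, 1.047, 1.819]
ft_force: [-6.0, -2.0, 4.7]
gripper_width: 0.0153
```

Run:
```python
from h import *
tcp_in_bed();fb()
```

```text
grasp pt in bed mm [49.1 42.  62.1]
F bed [1.9 6.3 4.3] M bed [1.21 0.05 0.19]
```

send_rows:
  plan: "0.5 0 0 0 0 0 0; 0.3 0 0 0 0 0 0; 0 0 0 0 0 0 0; 0 0 0 0 0 0 0; 0 0 0 0 0 0 0; 0 0.003 -0.01 0.02 0 0 0; 0 0.01 -0.04 0.07 0 0 0; 0 0.015 -0.06 0.12 0 0 0"

```text
time_s: 33.65
eef_pos: [0.4726, 0.1853, 0.2565]
tcp_rot: [3.14, 1.048, 1.814]
ft_force: [-0.5, 0.0, -0.8]
gripper_width: 0.0428
```

send_rows:
  plan: "0 0.01 -0.04 0.07 0 0 0; 0 0.02 -0.08 0.14 0 0 0; 0 0.03 -0.12 0.21 0 0 0; 0 0.02 -0.12 0.35 0 0 0; 0 -0.1 -0.05 0.5 0 0 0; 0 -0.25 0.05 0.6 0 0 0; 0 -0.4 0.15 0.65 0 0 0; 0 -0.55 0.3 0.65 0 0 0"

```text
time_s: 34.45
eef_pos: [0.3362, 0.2588, 0.4224]
tcp_rot: [3.125, 1.049, 1.799]
ft_force: [0.7, 1.0, -0.9]
gripper_width: 0.0425
```

send_rows:
  plan: "0 -0.1 0.15 0 0 0 0; 0 -0.2 0.3 0 0 0 0; 0 -0.3 0.45 0 0 0 0; 0 -0.4 0.6 0 0 0 0; 0 -0.5 0.75 0 0 0 0; 0 -0.5 0.8 0 0 0 0; 0 -0.5 0.8 0 0 0 0; 0 -0.5 0.8 0 0 0 0"

```text
time_s: 35.25
eef_pos: [0.2127, 0.4581, 0.4183]
tcp_rot: [3.14, 1.049, 1.814]
ft_force: [0.4, -0.0, 0.4]
gripper_width: 0.0426
```

```bash
python3 m.py | head -4
```

```text
now side (array([189.38, 145.06]), 16, array([187., 143.]), array([191., 147.]))
now top (array([172.26, 223.63]), 57, array([166., 220.]), array([177., 227.]))
start side (array([198.18, 111.  ]), 22, array([194., 109.]), array([201., 118.]))
start top (array([135.89, 197.96]), 56, array([130., 194.]), array([141., 204.]))
```

Run:
```python
from h import *
t=np.ascontiguousarray(camera("top")[:,:,::-1])
def br(c):
    c=c.astype(int);m=(c[...,2]>150)&(c[...,1]>110)&(c[...,0]<110);v,u=np.nonzero(m);return u.mean().round(2),v.mean().round(2),m.sum()
a=cv2.resize(cv2.imread("pics/c4.png")[:400,:400],(80,80),interpolation=cv2.INTER_AREA)
print("collar after release",br(a[:,:60]),"now",br(t[180:260,122:182]))
s0=cv2.resize(cv2.imread("pics/top0.png"),(512,384),interpolation=cv2.INTER_AREA)
d=np.abs(s0.astype(int)-t).max(2)
for n,(x,y,w,h) in dict(maple=(295,220,70,35),puck=(232,150,32,30),tool=(172,150,52,20)).items(): print(n,"changed px",(d[y:y+h,x:x+w]>50).sum())
tcp_in_bed();fb();job_done()
```

```text
collar after release (np.float64(29.82), np.float64(21.83), np.int64(1127)) now (np.float64(33.93), np.float64(29.17), np.int64(90))
maple changed px 0
puck changed px 0
tool changed px 0
grasp pt in bed mm [413.5 227.5  73.1]
F bed [-0.3 -0.2  0.4] M bed [0.02 0.23 0.02]
the job is handed in; nothing more can be done
```

The job is handed in. The dark red extension is in both blue V saddles with its bumper downhill against the yellow foot plate. The keeper arm lies across it over the upper saddle. The run took about 35 s of the 51 s allowed.

- **Placing:** I lowered the rod until I felt it touch the saddles, then slid it downhill until it stopped. A small extra push raised the force along the slope from 9.5 to 14.7 N without moving it, so it was against the foot. The picture after I let go showed it seated.
- **Keeper:** The first swing fell short: the camera read about 1.49 rad, while the tool's own position had read 1.57. I gripped the knob again and nudged it. The camera then put it at about 1.55 rad, against 1.57 for square.
- **Other things:** The maple extension, puck and tip tool showed no changed pixels from the start. The robot was clear, with force readings near zero.
- **Failed check:** My last check that the rod had not shifted did not work. Its colour threshold picked up the wood counter as well as the brass collar, so its numbers mean nothing. The later top views, taken after the first swing, still showed the rod seated, but I took no picture to view after the final nudge.

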